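# Shift the slab roller into slow forward

## Robot

A 7-joint arm with a two-finger parallel gripper is mounted at the origin on the work surface. World frame = base frame: x ahead of the robot, y to its left, z up, the work surface at z = 0. Lengths are in m, angles in degrees, forces in N, time in s.
With the tool pointing down it reaches from about 0.4 to 0.875 m from the base axis. Payload 4.4 kg.
Tool frame: the origin (TCP) lies between the finger pads, 19 mm behind the fingertips; this is the grasp point; z points along the fingers, y is the line along which they close (so a half turn about z gives the same grasp; the last joint's range is limited). The gripper opens to 85 mm and grips with 20 to 120 N. Pads are 22 mm wide; open, the fingers measure 114 mm over their backs; the gripper's body (76 mm by 85 mm) begins 54 mm behind the grasp point. The pads swing forward as they close: fully open they stand 13 mm farther back than shut.
Start: joints at [-72.869, 36.005, 2.206, 86.941, -1.547, 57.084, -1.146], TCP at [0.232, 0.607, 0.25] pointing down, gripper open.
Joint ranges: [-175.42, 175.42], [-21.48, 121.26], [-71.46, 75.88], [10.55, 141.38], [-63.04, 243.04], [13.31, 113.54], [-168.57, 168.57]. Speed limits (degrees/s): [147.25, 147.25, 180, 180, 180, 180, 180].

## Interface

Orientations are given as a 3x3 rotation matrix whose columns are the frame's x, y, z axes.
In Python, from plant import r gives the robot as it stands. The module is installed in compiled form; this text tells all that it offers.
- The arm moves only by the tool apply_moves, never from a script. Its argument "commands" is a list of rows, each an object with "translation": the shift along the tool's x, y, z in mm, a list of three; "spin": the turn about the tool's z in rad; "claw": the finger opening in mm, from 0 to 85.4. In form: [{"translation": [x, y, z], "spin": spin, "claw": claw}, ...]. A call has exactly 5 rows; each row is the pose to reach, as a shift and turn from the pose commanded when the call began, along the tool's axes at that moment; what a row does not reach only later rows make up. A row lasts 1/12 s, in which the tool goes at most 41.7 mm and 7.16 degrees, less where a joint would pass 70% of its speed; a pose out of reach is approached as far as the arm can. A call with a gripper value outside its range is refused whole. The fingers move at their own pace and stop on an object; the grip force is fixed at half the most. Time passes only in rows, so rows that repeat a pose let the fingers close, or fill a call up. It gives the time, the measured TCP pose, the force, the opening and the grip force at its end, in the units of the state.
- r.state(): the state, without advancing time (a new reading comes with each control period).
- r.grab_frame(name): name is "scene" or "top"; returns a dict with "frame" (420x560x3 uint8, red, green, blue), "intrinsics" (3x3 intrinsics, pixels), "k1" (the pictures are not rectified: a ray, as slopes to the right and down, at radius r is drawn at 1 + k1 r^2 times it, then the intrinsics apply), "pose" (4x4, takes a point from camera to world coordinates). Camera axes: x right, y up, looking along -z (the intrinsics and any distortion apply to the point x, -y, -z); pixel columns grow to the right and rows downward; lengths in m; the calibration is good to about 2 mm. A picture is of the moment at which its call begins. There is no depth.
- r.close_job(): hands the job in; it is judged then, once.
The state is a dict: "clock": time; "joint_pos": joint angles; "dq": joint speeds; "effort": joint torques, N m; "ee_pos": TCP position; "tool_rot": TCP orientation; "force": force on the tool from outside, world axes, zero at the start; "torque": the same for the moment, N m; "gripper_width": finger opening in m; "grasp_force": force on a finger pad.
Only numpy, scipy, OpenCV 4.12 (cv2) and the standard library are available. Lean on these libraries where they do the work, as an engineer would, in place of code of your own. Each camera call takes 0.05 s, during which the arm holds its last target. There are 200 camera calls.

## Task

The gear lever of the slab roller is in the near right slot of its H-shaped gate (left, right, near and far as seen from the robot). With the fingers closed, push its ball knob, without gripping it, through neutral into the far left slot, slow forward, fully home, without putting it into either of the other two slots on the way. Leave it there, and leave the tools and pots around the machine alone.

Things in the scene. Friction and masses are not known exactly. Their poses are not given: they have to be found in the camera images.
- roller: Grey slab roller, bolted down. Origin on the table under the gate's centre; x points away from the robot (yaw within 0.3 rad), y left, z up. Gearbox 200 (x) by 220 mm, 128 high; motor at its left to y = 288 mm, 142 high; roller stand at its right, y = -135 to -575 mm, beds 92 high, end plates 172 high with handwheels (64 wide, top at 204 mm) at y = -150 and -550. Only the gear lever moves.
- gate_centre (a point): Middle of the gear gate, axes as roller: a steel plate on the gearbox, its top (this point) 135 mm above the table, with an H-shaped opening. Two legs 17 mm wide run along x at y = +20 and -20 mm, from x = -33 to +33 mm; a cross slot 22 mm wide along y (neutral) joins them at x = 0; the tongues between the legs have round ends. Four slots: far left is +x +y, near right is -x -y.
- knob (a point): Centre of the black ball knob, 40 mm in diameter, on the gear lever, a steel rod 12 mm thick. z points up along the lever. With a = gear_along, c = gear_across the ball is at x = 180 sin a, y = 180 cos a sin c, z = 180 cos a cos c mm from the lever's pivot, in gate axes. The lever cannot be pulled out or turned; it has no springs or catches and stays where left; about 2 to 3 N at the ball move it.
- pivot (a point): The cross pivot of the gear lever inside the gearbox, 80 mm below gate_centre, 55 mm above the table; axes as roller. The ball's centre swings about it at a radius of 180 mm (235 mm above the table when the lever is upright).
- gear_along (a joint): Lean of the gear lever along the legs of the H, in rad: 0 is neutral (upright), + away from the robot (gate +x), - towards it. Stops at -0.326 and +0.326 (bottom of the slots; the ball is then 58 mm from neutral). The lever can cross between the legs only within about 0.06 of zero.
- gear_across (a joint): Lean of the gear lever along the cross slot, in rad: + to the left (gate +y), - to the right. In the right-hand leg it is -0.245 and in the left-hand leg +0.245 (the ball is 44 mm off the middle), with a play of 0.03; stops at -0.274 and +0.274.
- spanner: Steel spanner, 140 mm long, lying along the left edge of the gearbox cover; origin at the middle of its underside.
- screwdriver: Screwdriver, 190 mm long, lying on the wooden board; origin under its middle.
- ware_board: Wooden board, 130 by 260 by 12 mm, on the near bed of the roller; origin at the centre of its underside.
- mug: Brown mug, 80 mm wide, 92 mm high, on the table on the near side of the gearbox; origin at the centre of its foot.
- cutter: Steel ring cutter, 76 mm across, 30 mm high, on the table on the near side of the gearbox; origin at the centre of its underside.
- glaze_jar: White jar with lid, 76 mm wide, 100 mm high, on the table behind the gearbox; origin at the centre of its foot.
- mallet: Rubber mallet, 250 mm long, lying on the table to the left of the mug; origin at the middle of its underside.
- bisque_pot: Fired clay pot, 92 mm wide, 130 mm high, behind the motor; origin at the centre of its foot.

How it is judged:
By the outcome, as a careful person would: the job done as asked, in the order asked, and still so for the second after the job is handed in, with the robot touching nothing.
It also fails if it takes over 48 s, if anything falls off the work surface, if the arm or the gripper's body presses on something with over 40 N, if the wrist force passes 120 N, or if a joint passes its speed limit or range.

## Working session

There is one attempt and no reset: what is moved stays moved. The work goes in short steps, Python scripts to look and compute and a tool call to move; the robot and the scene stay as the last step left them, time stands still between calls to the robot, and variables do not carry over. Pictures are saved under pics/ and viewed, at most 10 in all, crops included, and the job is handed in when it is done.

Besides the shell and the picture viewer there is one more tool, called after "Request:" as name(argument=value, ...), one argument or row to a line, values as JSON. apply_moves: Moves the arm, as the interface text tells. Its arguments: {"type":"object","properties":{"commands":{"type":"array","items":{"type":"object","properties":{"translation":{"type":"array","items":{"type":"number"}},"spin":{"type":"number"},"claw":{"type":"number"}}}}},"required":["commands"]}

```bash
mkdir -p pics
cat > h.py <<'E'
import numpy as np, cv2
from plant import r
def ray(f,u,v):
    K=np.array(f["intrinsics"],float);k=f["k1"]
    d=np.array([(u-K[0,2])/K[0,0],(v-K[1,2])/K[1,1]]);s=d.copy()
    for _ in range(20): s=d/(1+k*(s@s))
    T=np.array(f["pose"]); w=T[:3,:3]@np.array([s[0],-s[1],-1]); return T[:3,3],w
def onz(f,u,v,z):
    o,w=ray(f,u,v); return o+w*(z-o[2])/w[2]
def proj(f,p):
    T=np.array(f["pose"]);K=np.array(f["intrinsics"],float); c=T[:3,:3].T@(np.array(p)-T[:3,3])
    s=np.array([c[0],-c[1]])/-c[2]; s=s*(1+f["k1"]*(s@s)); return K[0,0]*s[0]+K[0,2],K[1,1]*s[1]+K[1,2]
def save(f,n): cv2.imwrite("pics/"+n,cv2.cvtColor(f["frame"],cv2.COLOR_RGB2BGR))
E
python3 - <<'E'
from h import *
for n in ("scene","top"):
    f=r.grab_frame(n); save(f,n+"0.png"); print(n,np.round(f["pose"],3).tolist(),np.round(f["intrinsics"],1).tolist(),f["k1"])
s=r.state();print(s["clock"],s["ee_pos"],np.round(s["tool_rot"],3).tolist(),s["gripper_width"])
E
```

```text
scene [[0.817, -0.455, 0.354, 0.997], [0.576, 0.631, -0.519, -0.605], [0.013, 0.628, 0.778, 1.106], [0.0, 0.0, 0.0, 1.0]] [[518.7, 0.0, 278.5], [0.0, 518.7, 216.0], [0.0, 0.0, 1.0]] -0.19086700236776985
top [[0.022, 0.983, -0.181, 0.394], [-1.0, 0.025, 0.014, 0.057], [0.019, 0.18, 0.983, 1.177], [0.0, 0.0, 0.0, 1.0]] [[402.2, 0.0, 276.3], [0.0, 402.2, 198.4], [0.0, 0.0, 1.0]] 0.03950165858016605
0.1 [0.23168323 0.60675212 0.24918534] [[-0.934, 0.357, -0.001], [0.357, 0.934, -0.002], [-0.0, -0.002, -1.0]] 0.08529440723755596
```

View pics/scene0.png

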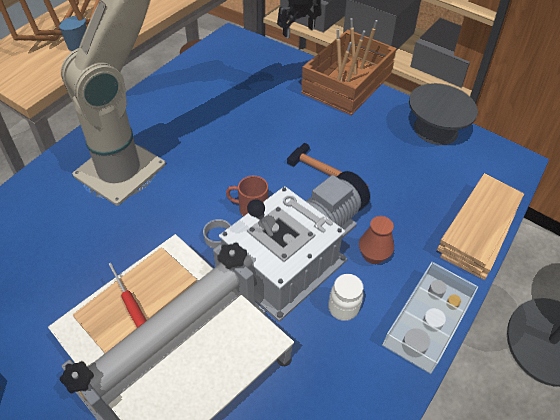

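View pics/top0.png

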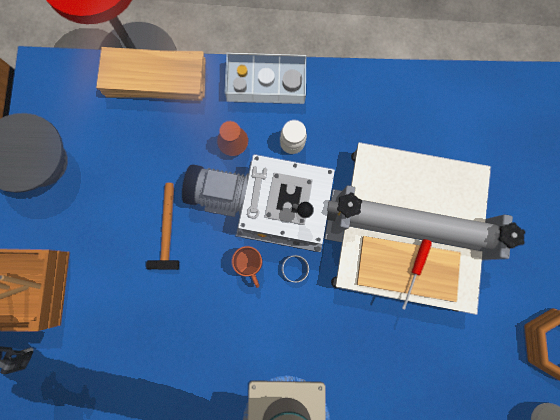

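The scene view shows the knob at about (257,208). The top view shows it at about (306,210), with the gate plate around (291,199). I'll zoom in on the gearbox to get its yaw and centre.

Run:
```python
from h import *
f=r.grab_frame("top"); g=r.grab_frame("scene")
a=cv2.resize(f["frame"][145:265,225:345],None,fx=5,fy=5,interpolation=cv2.INTER_CUBIC)[:,:,::-1]
cv2.imwrite("pics/c.png",a)
# knob by dark blobs
for n,F,(u0,v0) in (("t",f,(306,210)),("s",g,(257,208))):
    im=F["frame"].astype(int); m=(im.max(2)<48).astype(np.uint8)
    w=np.zeros_like(m); w[v0-14:v0+14,u0-14:u0+14]=1
    nl,_,st,ce=cv2.connectedComponentsWithStats(m*w)
    for i in range(1,nl):
        if st[i,4]>30: print(n,st[i],ce[i])
o1,d1=ray(f,306,210);o2,d2=ray(g,257,208)
A=np.stack([d1,-d2],1);t=np.linalg.lstsq(A,o2-o1,rcond=None)[0]
print(o1+d1*t[0],o2+d2*t[1])
```

```text
t [292 196   8  10  53] [294.86792453 199.33962264]
t [292 202  21  15 202] [303.49009901 209.33168317]
[ 0.54172984 -0.02898072  0.22514518] [ 0.54425938 -0.02671154  0.22533495]
```

View pics/c.png

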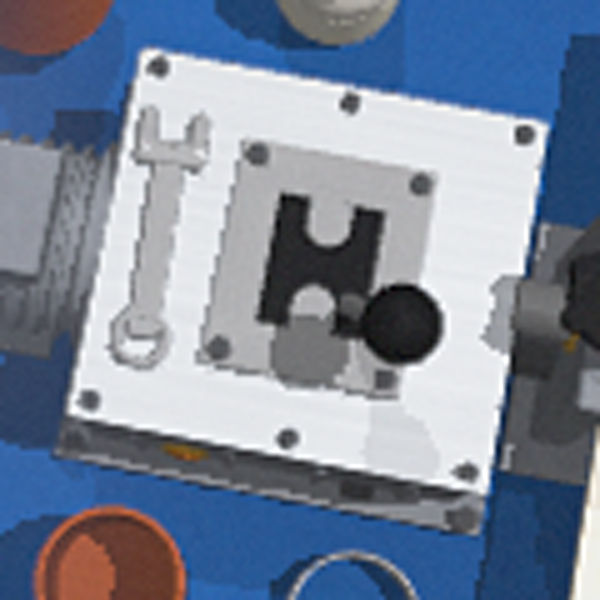

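The crop (5×, offset 225,145) shows the cover screws at (158,66), (524,134), (467,471) and (90,400). The plate corners are at (242,140), (437,175), (398,398) and (198,360), and the ball is at (402,324).

Run:
```python
from h import *
f=r.grab_frame("top"); g=r.grab_frame("scene")
def P(pts,z): return np.array([onz(f,225+(u+.5)/5-.5,145+(v+.5)/5-.5,z)[:2] for u,v in pts])
S=P([(158,66),(524,134),(467,471),(90,400)],.129); Q=P([(242,140),(437,175),(398,398),(198,360)],.135)
for A in (S,Q):
    x=(A[0]-A[3]+A[1]-A[2]); y=(A[0]-A[1]+A[3]-A[2])
    print(A.mean(0),np.degrees(np.arctan2(x[1],x[0])),np.degrees(np.arctan2(-y[0],y[1])),np.linalg.norm(x)/2,np.linalg.norm(y)/2)
b=P([(402,324)],.222)[0];print("ball",b)
c=(S.mean(0)+Q.mean(0))/2
x=(S[0]-S[3]+S[1]-S[2]);y=(S[0]-S[1]+S[3]-S[2]); yaw=(np.arctan2(x[1],x[0])+np.arctan2(-y[0],y[1]))/2
R=np.array([[np.cos(yaw),-np.sin(yaw)],[np.sin(yaw),np.cos(yaw)]])
print("yaw",np.degrees(yaw),"ball gate mm",1e3*R.T@(b-c))
for z in (0.135,):
  print("scene proj gate",proj(g,[*c,.135]),"ball",proj(g,[*(c+R@[-.058,-.0414]),.0551+.1654]))
```

```text
[0.58860451 0.01420705] -9.36208782624931 -9.306812564846092 0.18406524593552245 0.20019801856748493
[0.58653186 0.0097062 ] -9.467363651292807 -9.174785018634541 0.12089854981026467 0.10581182957363096
ball [ 0.543618   -0.02684377]
yaw -9.334450195547701 ball gate mm [-37.074898   -45.41520883]
scene proj gate (np.float64(282.3506469526841), np.float64(230.60378096788304)) ball (np.float64(251.57864222681678), np.float64(203.22694770418013))
```

```bash
cat >> h.py <<'E'
C=np.array([.587,.011]);YAW=np.radians(-9.33)
RG=np.array([[np.cos(YAW),-np.sin(YAW)],[np.sin(YAW),np.cos(YAW)]])
def gate(p): return 1e3*RG.T@(np.array(p)[:2]-C)
def shift(gx,gy,z):
    s=r.state(); p=np.array([*(C+RG@np.array([gx,gy])/1e3),z]); R=np.array(s["tool_rot"])
    sp=np.degrees(np.arctan2(R[1,0],R[0,0])); spin=-(np.degrees(YAW)+180-sp+180)%360-180
    print("shift",np.round(1e3*R.T@(p-s["ee_pos"]),1),"z",s["ee_pos"][2],"gate now",gate(s["ee_pos"]),"ang",sp,"F",RG.T@s["force"][:2],s["clock"])
E
python3 -c "
from h import *
shift(-110,-44,.28)"
```

```text
shift [-445.6 -495.3  -30. ] z 0.24969813692680154 gate now [-447.13845962  530.5988371 ] ang 159.09783537249106 F [0.06356976 0.61157481] 0.3
```

Request:
apply_moves(
  commands=[
    {"translation": [-26,-29,-10],"spin": 0,"claw": 0},
    {"translation": [-52,-58,-20],"spin": 0,"claw": 0},
    {"translation": [-78,-87,-30],"spin": 0,"claw": 0},
    {"translation": [-104,-116,-30],"spin": 0,"claw": 0},
    {"translation": [-130,-145,-30],"spin": 0,"claw": 0},
  ],
)

```text
clock: 0.72
ee_pos: [0.3022, 0.424, 0.2807]
tool_rot: [[-0.934, 0.356, 0.001], [0.356, 0.934, 0.001], [-0.0, 0.002, -1.0]]
force: [0.2, 0.2, -1.0]
gripper_width: 0.0258
grasp_force: 0.0
```

Request:
apply_moves(
  commands=[
    {"translation": [-26,-29,0],"spin": 0,"claw": 0},
    {"translation": [-52,-58,0],"spin": 0,"claw": 0},
    {"translation": [-78,-87,0],"spin": 0,"claw": 0},
    {"translation": [-104,-116,0],"spin": 0,"claw": 0},
    {"translation": [-130,-145,0],"spin": 0,"claw": 0},
  ],
)

```text
clock: 1.13
ee_pos: [0.3716, 0.2418, 0.2803]
tool_rot: [[-0.934, 0.356, 0.001], [0.356, 0.934, 0.0], [-0.0, 0.001, -1.0]]
force: [0.7, 0.3, 0.7]
gripper_width: -0.0002
grasp_force: 0.0
```

Request:
apply_moves(
  commands=[
    {"translation": [-26,-29,0],"spin": 0,"claw": 0},
    {"translation": [-52,-58,0],"spin": 0,"claw": 0},
    {"translation": [-78,-87,0],"spin": -0.1,"claw": 0},
    {"translation": [-104,-116,0],"spin": -0.2,"claw": 0},
    {"translation": [-110,-145,0],"spin": -0.2,"claw": 0},
  ],
)

```text
clock: 1.55
ee_pos: [0.4255, 0.0662, 0.2805]
tool_rot: [[-0.987, 0.162, 0.004], [0.162, 0.987, -0.0], [-0.004, 0.0, -1.0]]
force: [0.1, -0.4, 0.5]
gripper_width: -0.0
grasp_force: 0.0
```

```bash
python3 -c "
from h import *
shift(-110,-44,.28)"
```

```text
shift [-58.3 -72.2   0.7] z 0.2804654974549075 gate now [-168.29136075   28.26043762] ang 170.65350757735527 F [ 0.17700101 -0.3359926 ] 1.55
```

Request:
apply_moves(
  commands=[
    {"translation": [-15,-36,0],"spin": 0,"claw": 0},
    {"translation": [-30,-72,0],"spin": 0,"claw": 0},
    {"translation": [-58,-72,30],"spin": 0,"claw": 0},
    {"translation": [-63,-72,57],"spin": 0,"claw": 0},
    {"translation": [-63,-72,57],"spin": 0,"claw": 0},
  ],
)

```text
clock: 1.97
ee_pos: [0.4717, -0.0136, 0.2194]
tool_rot: [[-0.986, 0.166, -0.006], [0.166, 0.986, -0.001], [0.006, -0.002, -1.0]]
force: [-1.1, -0.0, 0.5]
gripper_width: 0.0002
grasp_force: 0.0
```

Run:
```python
from h import *
shift(-68,-44,.222)
f=r.grab_frame("top"); g=r.grab_frame("scene")
k=lambda F,u,v:cv2.resize(F["frame"][v-40:v+40,u-40:u+40],(400,400),interpolation=cv2.INTER_CUBIC)[:,:,::-1]
cv2.imwrite("pics/d.png",np.hstack([k(f,300,210),k(g,265,215)]))
```

```text
shift [-41.8  -0.9  -2.8] z 0.21943529245019514 gate now [-109.79932061  -42.96551709] ang 170.42220137301578 F [-1.03737231 -0.20644203] 1.9667
```

View pics/d.png

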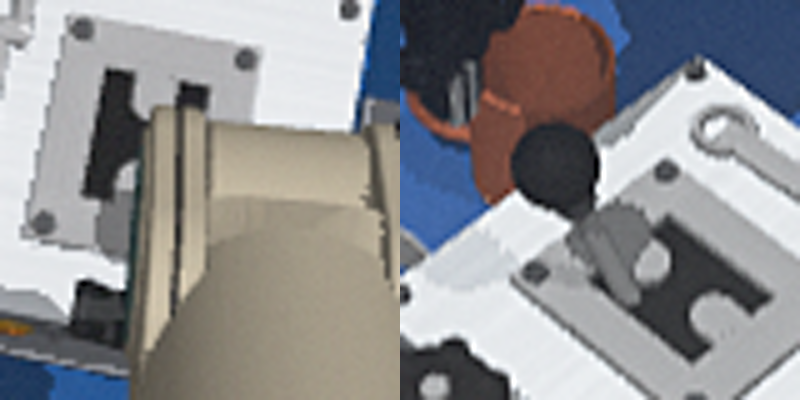

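The right half (scene view, 5×) shows the ball clear at full-image (256,208.5). The gripper waits behind it at the upper left. The top view is hidden by the arm, so I'll use the scene ray and the known 180 mm sphere.

```bash
cat >> h.py <<'E'
def ball(u,v,g):
    o,d=ray(g,u,v); d=d/np.linalg.norm(d); q=o-np.array([*C,.055]); b=q@d; D=b*b-q@q+.18**2
    p=o+d*(-b-np.sqrt(max(D,0))); x,y=gate(p); a=np.arcsin(x/180); return np.round([x,y,p[2]*1e3],1),np.round([a,np.arcsin(y/180/np.cos(a))],3)
def knob():
    g=r.grab_frame("scene"); im=cv2.cvtColor(g["frame"],cv2.COLOR_RGB2GRAY)[150:270,210:360]
    im=cv2.resize(im,None,fx=4,fy=4,interpolation=cv2.INTER_CUBIC)
    c=cv2.HoughCircles(cv2.GaussianBlur(im,(0,0),2),cv2.HOUGH_GRADIENT,1,20,param1=80,param2=14,minRadius=30,maxRadius=42)
    if c is None: print("none")
    else:
        for x,y,R in c[0]:
            cv2.setRNGSeed(0); m=np.zeros_like(im); cv2.circle(m,(int(x),int(y)),int(R*.8),255,-1); mu=cv2.mean(im,m)[0]
            u,v=210+(x+.5)/4-.5,150+(y+.5)/4-.5
            if mu<55: print("circle",round(u,1),round(v,1),round(R/4,1),"mean",round(mu),*ball(u,v,g))
    return g
E
python3 -c "
from h import *
g=r.grab_frame('scene');print(ball(256,208.5,g));knob();shift(-68,-44,.222)"
```

```text
(array([-36.8, -46.5, 225. ]), array([-0.206, -0.267]))
circle 255.2 207.5 8.7 mean 47 [-40.4 -45.4 224.4] [-0.226 -0.262]
shift [-41.1  -2.7   2. ] z 0.22400586739627606 gate now [-109.08820626  -41.2468232 ] ang 170.60614437248574 F [ 0.32905386 -0.65793185] 2.1667
```

Request:
apply_moves(
  commands=[
    {"translation": [-12,-1,2],"spin": 0,"claw": 0},
    {"translation": [-24,-3,2],"spin": 0,"claw": 0},
    {"translation": [-32,-3,2],"spin": 0,"claw": 0},
    {"translation": [-36,-3,2],"spin": 0,"claw": 0},
    {"translation": [-36,-3,2],"spin": 0,"claw": 0},
  ],
)

```text
clock: 2.58
ee_pos: [0.5086, -0.0211, 0.2219]
tool_rot: [[-0.987, 0.164, 0.002], [0.164, 0.987, 0.0], [-0.002, 0.0, -1.0]]
force: [-0.2, -1.3, -0.3]
gripper_width: -0.0001
grasp_force: 0.0
```

Request:
apply_moves(
  commands=[
    {"translation": [-3,0,0],"spin": 0,"claw": 0},
    {"translation": [-6,0,0],"spin": 0,"claw": 0},
    {"translation": [-9,0,0],"spin": 0,"claw": 0},
    {"translation": [-12,0,0],"spin": 0,"claw": 0},
    {"translation": [-15,0,0],"spin": 0,"claw": 0},
  ],
)

```text
clock: 3.0
ee_pos: [0.5219, -0.0238, 0.2209]
tool_rot: [[-0.986, 0.164, -0.002], [0.164, 0.986, 0.0], [0.002, -0.0, -1.0]]
force: [-3.1, 0.5, 1.7]
gripper_width: -0.0002
grasp_force: 1.7
```

```bash
python3 -c "
from h import *
knob();shift(-31,-44,.222)"
```

```text
circle 258.5 209.5 9.0 mean 46 [-29.9 -45.5 226.6] [-0.167 -0.259]
circle 257.2 186.5 10.1 mean 40 [-92.6  10.8 208.9] [-0.541  0.07 ]
shift [-26.6   1.   -1.1] z 0.22094533397269903 gate now [-57.60400654 -44.92293585] ang 170.54940557494177 F [-1.96623725 -0.86000329] 3.05
```

Request:
apply_moves(
  commands=[
    {"translation": [-4,0,0],"spin": 0,"claw": 0},
    {"translation": [-8,0,0],"spin": 0,"claw": 0},
    {"translation": [-12,0,0],"spin": 0,"claw": 0},
    {"translation": [-16,0,0],"spin": 0,"claw": 0},
    {"translation": [-16,0,0],"spin": 0,"claw": 0},
  ],
)

```text
clock: 3.47
ee_pos: [0.5395, -0.0267, 0.221]
tool_rot: [[-0.986, 0.164, 0.001], [0.164, 0.986, -0.0], [-0.001, -0.0, -1.0]]
force: [-2.7, -0.7, -0.0]
gripper_width: -0.0006
grasp_force: 1.0
```

Run:
```python
from h import *
g=knob();shift(-31,-44,.222)
cv2.imwrite("pics/e.png",cv2.resize(g["frame"][165:265,220:340],None,fx=5,fy=5,interpolation=cv2.INTER_CUBIC)[:,:,::-1])
```

```text
circle 264.2 214.5 9.4 mean 46 [ -9.8 -47.5 228.4] [-0.054 -0.267]
shift [-10.2   0.9  -1.1] z 0.22093389442506536 gate now [-41.1550983  -44.88693336] ang 170.547812823514 F [-1.5355214  -0.36430571] 3.5167
```

View pics/e.png

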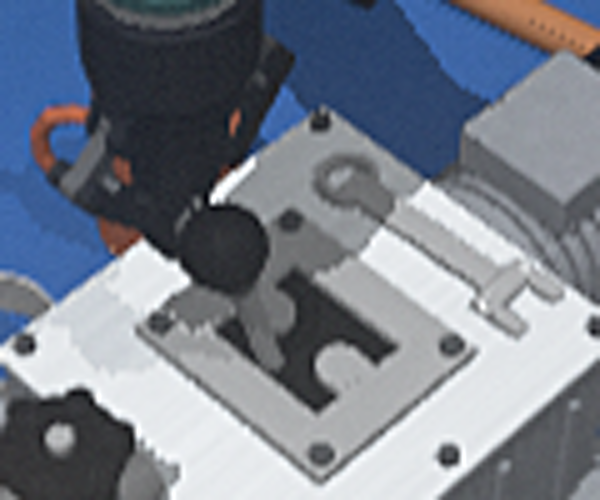

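The crop (5×, offset 220,165) shows the ball at (224,248), which is (264.5,214.3) in the full image. The fingers are touching its near side and the rod is about to come level with the cross slot. Another 10 mm or so brings it to neutral.

Request:
apply_moves(
  commands=[
    {"translation": [-3,0,0],"spin": 0,"claw": 0},
    {"translation": [-6,0,0],"spin": 0,"claw": 0},
    {"translation": [-9,0,0],"spin": 0,"claw": 0},
    {"translation": [-9,0,0],"spin": 0,"claw": 0},
    {"translation": [-9,0,0],"spin": 0,"claw": 0},
  ],
)

```text
clock: 3.93
ee_pos: [0.5475, -0.028, 0.221]
tool_rot: [[-0.986, 0.164, 0.001], [0.164, 0.986, -0.0], [-0.001, 0.0, -1.0]]
force: [-1.3, -0.1, 1.0]
gripper_width: 0.0002
grasp_force: 0.7
```

```bash
python3 -c "
from h import *
knob();shift(-31,-44,.222)"
```

```text
circle 266.2 215.2 9.5 mean 47 [ -4.9 -46.2 228.9] [-0.027 -0.259]
shift [-1.7  0.9 -1. ] z 0.22096604595235467 gate now [-32.69879966 -44.84972201] ang 170.55362365332633 F [-0.69874443  0.20406668] 3.9833
```

Request:
apply_moves(
  commands=[
    {"translation": [-2.5,0,0],"spin": 0,"claw": 0},
    {"translation": [-2.5,0,0],"spin": 0,"claw": 0},
    {"translation": [8,0,0],"spin": 0,"claw": 0},
    {"translation": [30,0,-8],"spin": 0,"claw": 0},
    {"translation": [30,-25,-8],"spin": 0,"claw": 0},
  ],
)

```text
clock: 4.4
ee_pos: [0.5121, -0.0418, 0.2294]
tool_rot: [[-0.988, 0.156, -0.001], [0.156, 0.988, 0.004], [0.001, 0.004, -1.0]]
force: [0.1, -0.6, 0.1]
gripper_width: 0.0001
grasp_force: 0.0
```

Request:
apply_moves(
  commands=[
    {"translation": [0,-25,0],"spin": 0,"claw": 0},
    {"translation": [-10,-25,0],"spin": 0,"claw": 0},
    {"translation": [-35,-25,0],"spin": 0,"claw": 0},
    {"translation": [-60,-25,0],"spin": 0,"claw": 0},
    {"translation": [-60,-25,0],"spin": 0,"claw": 0},
  ],
)

```text
clock: 4.82
ee_pos: [0.5741, -0.083, 0.2295]
tool_rot: [[-0.986, 0.164, 0.008], [0.164, 0.986, -0.001], [-0.008, 0.0, -1.0]]
force: [0.9, -0.1, 0.1]
gripper_width: 0.0002
grasp_force: 0.0
```

```bash
python3 -c "
from h import *
knob();shift(-1,-79,.228)"
```

```text
shift [ 0.7 15.8  1. ] z 0.22898320480910234 gate now [ -0.33319296 -94.80291384] ang 170.55909122712748 F [-1.01267517 -0.68653899] 4.8667
```

Run:
```python
from h import *
g=knob();f=r.grab_frame("top")
cv2.imwrite("pics/f.png",np.hstack([cv2.resize(x,(400,400),interpolation=cv2.INTER_CUBIC) for x in (g["frame"][170:270,220:320],f["frame"][150:250,240:340])])[:,:,::-1])
```

```text
circle 267.5 216.0 9.5 mean 41 [ -1.4 -45.8 229.1] [-0.008 -0.257]
```

View pics/f.png

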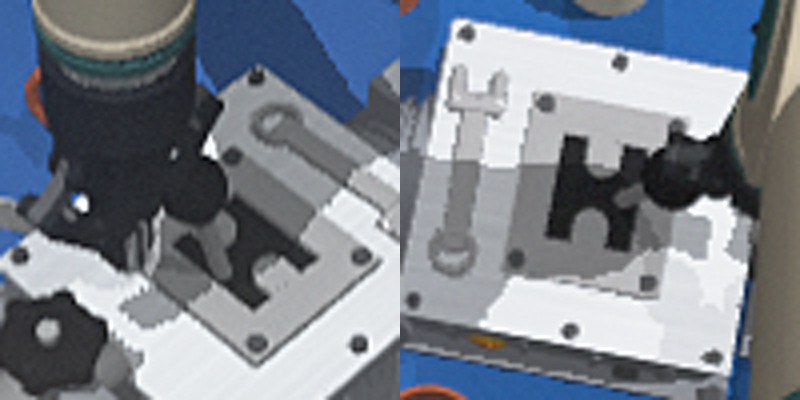

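The left half shows the ball at about (267.5,216). The right half (top view) shows the rod in line with the cross slot, so the lever is in neutral. Next I push it left.

Request:
apply_moves(
  commands=[
    {"translation": [0,6,0],"spin": 0,"claw": 0},
    {"translation": [0,12,0],"spin": 0,"claw": 0},
    {"translation": [0,18,0],"spin": 0,"claw": 0},
    {"translation": [0,23,0],"spin": 0,"claw": 0},
    {"translation": [0,28,0],"spin": 0,"claw": 0},
  ],
)

```text
clock: 5.38
ee_pos: [0.573, -0.055, 0.2295]
tool_rot: [[-0.986, 0.164, 0.0], [0.164, 0.986, -0.001], [-0.001, -0.001, -1.0]]
force: [-1.2, -3.9, 3.3]
gripper_width: 0.0001
grasp_force: 1.9
```

Request:
apply_moves(
  commands=[
    {"translation": [0,4,0],"spin": 0,"claw": 0},
    {"translation": [0,8,0],"spin": 0,"claw": 0},
    {"translation": [0,12,0],"spin": 0,"claw": 0},
    {"translation": [0,16,0],"spin": 0,"claw": 0},
    {"translation": [0,20,0],"spin": 0,"claw": 0},
  ],
)

```text
clock: 5.8
ee_pos: [0.5765, -0.0344, 0.229]
tool_rot: [[-0.986, 0.164, -0.0], [0.164, 0.986, 0.0], [0.0, 0.0, -1.0]]
force: [-0.8, -3.2, 2.4]
gripper_width: -0.0001
grasp_force: 1.4
```

```bash
python3 -c "
from h import *
knob();shift(0,10,.228)"
```

```text
circle 278.5 207.2 8.4 mean 42 [  1.2 -14.4 234.4] [ 0.007 -0.08 ]
shift [-3.  55.2  1. ] z 0.22890479492618607 gate now [ -3.04505406 -45.15669524] ang 170.62699053060797 F [-0.35705924 -1.06117603] 5.85
```

Request:
apply_moves(
  commands=[
    {"translation": [0,6,0],"spin": 0,"claw": 0},
    {"translation": [0,12,0],"spin": 0,"claw": 0},
    {"translation": [0,18,0],"spin": 0,"claw": 0},
    {"translation": [0,24,0],"spin": 0,"claw": 0},
    {"translation": [0,30,0],"spin": 0,"claw": 0},
  ],
)

```text
clock: 6.27
ee_pos: [0.5814, -0.0042, 0.2289]
tool_rot: [[-0.987, 0.164, -0.0], [0.164, 0.987, 0.0], [0.0, 0.0, -1.0]]
force: [0.3, -2.2, 2.1]
gripper_width: -0.0001
grasp_force: 1.1
```

Request:
apply_moves(
  commands=[
    {"translation": [0,5,0],"spin": 0,"claw": 0},
    {"translation": [0,10,0],"spin": 0,"claw": 0},
    {"translation": [0,15,0],"spin": 0,"claw": 0},
    {"translation": [0,20,0],"spin": 0,"claw": 0},
    {"translation": [0,24,0],"spin": 0,"claw": 0},
  ],
)

```text
clock: 6.68
ee_pos: [0.585, 0.0191, 0.2286]
tool_rot: [[-0.986, 0.164, -0.001], [0.164, 0.986, 0.0], [0.001, -0.0, -1.0]]
force: [0.3, -0.9, -1.4]
gripper_width: 0.0
grasp_force: 0.9
```

```bash
python3 -c "
from h import *
knob();shift(0,14,.228)"
```

```text
circle 296.0 195.8 7.8 mean 40 [  3.1  39.7 230.5] [0.017 0.222]
shift [-3.3  5.2  0.6] z 0.22860418821478212 gate now [-3.31913616  8.80465578] ang 170.6355666164604 F [-0.5481057  -0.24185281] 6.7333
```

Request:
apply_moves(
  commands=[
    {"translation": [0,3,0],"spin": 0,"claw": 0},
    {"translation": [0,6,0],"spin": 0,"claw": 0},
    {"translation": [0,6,0],"spin": 0,"claw": 0},
    {"translation": [0,-5,0],"spin": 0,"claw": 0},
    {"translation": [0,-15,0],"spin": 0,"claw": 0},
  ],
)

```text
clock: 7.15
ee_pos: [0.583, 0.004, 0.2292]
tool_rot: [[-0.987, 0.163, 0.001], [0.163, 0.987, 0.001], [-0.001, 0.001, -1.0]]
force: [0.3, -1.0, -0.2]
gripper_width: -0.0
grasp_force: 0.0
```

Request:
apply_moves(
  commands=[
    {"translation": [25,-3,0],"spin": 0,"claw": 0},
    {"translation": [50,0,0],"spin": 0,"claw": 0},
    {"translation": [55,22,4],"spin": 0,"claw": 0},
    {"translation": [55,45,4],"spin": 0,"claw": 0},
    {"translation": [55,45,4],"spin": 0,"claw": 0},
  ],
)

```text
clock: 7.57
ee_pos: [0.5363, 0.0618, 0.2254]
tool_rot: [[-0.987, 0.159, 0.002], [0.159, 0.987, 0.004], [-0.001, 0.004, -1.0]]
force: [0.4, 0.4, 0.1]
gripper_width: -0.0002
grasp_force: 0.0
```

Run:
```python
from h import *
g=knob();shift(-35,44,.224);f=r.grab_frame("top")
cv2.imwrite("pics/g.png",np.hstack([cv2.resize(x,(400,400),interpolation=cv2.INTER_CUBIC) for x in (g["frame"][160:260,230:330],f["frame"][150:250,240:340])])[:,:,::-1])
```

```text
circle 295.8 194.5 8.3 mean 46 [-2.000e-01  4.240e+01  2.299e+02] [-0.001  0.238]
shift [-22.9   4.5   1.4] z 0.22537500783860615 gate now [-57.879374    39.46306936] ang 170.75401252406436 F [0.49976283 0.87016715] 7.6167
```

View pics/g.png

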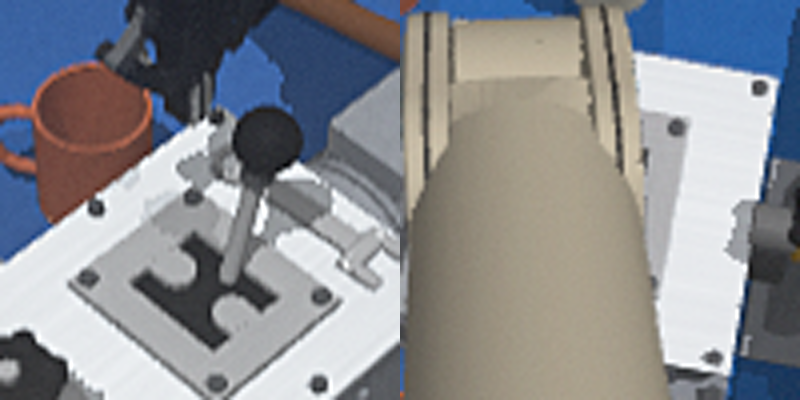

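The left half shows the ball at about (297,194.5) in the full image, with the rod at the left end of the cross slot. The fingers are behind it, clear of the mug. Next I push it away into the far left slot.

Request:
apply_moves(
  commands=[
    {"translation": [-10,4,2],"spin": 0,"claw": 0},
    {"translation": [-20,4,4],"spin": 0,"claw": 0},
    {"translation": [-26,4,4],"spin": 0,"claw": 0},
    {"translation": [-32,4,4],"spin": 0,"claw": 0},
    {"translation": [-38,4,4],"spin": 0,"claw": 0},
  ],
)

```text
clock: 8.08
ee_pos: [0.5739, 0.0538, 0.2209]
tool_rot: [[-0.986, 0.165, -0.002], [0.165, 0.986, -0.0], [0.002, -0.001, -1.0]]
force: [-1.8, -0.1, 1.1]
gripper_width: 0.0
grasp_force: 1.2
```

Request:
apply_moves(
  commands=[
    {"translation": [-5,0,0],"spin": 0,"claw": 0},
    {"translation": [-10,0,0],"spin": 0,"claw": 0},
    {"translation": [-15,0,0],"spin": 0,"claw": 0},
    {"translation": [-20,0,0],"spin": 0,"claw": 0},
    {"translation": [-25,0,0],"spin": 0,"claw": 0},
  ],
)

```text
clock: 8.5
ee_pos: [0.5987, 0.0503, 0.2206]
tool_rot: [[-0.986, 0.164, -0.001], [0.164, 0.986, -0.0], [0.001, -0.001, -1.0]]
force: [-2.3, -0.6, -0.9]
gripper_width: 0.0001
grasp_force: 1.0
```

```bash
python3 -c "
from h import *
knob();shift(27,44,.221)"
```

```text
circle 307.5 204.0 9.0 mean 45 [ 35.3  43.  226.2] [0.198 0.246]
circle 295.0 189.8 8.0 mean 40 [-13.5  54.2 226.1] [-0.075  0.307]
shift [-20.5   3.2  -0.3] z 0.2206932954750531 gate now [ 6.45064195 40.87933893] ang 170.53925893129568 F [ 0.10792734 -0.90169818] 8.55
```

Request:
apply_moves(
  commands=[
    {"translation": [-5,0,0],"spin": 0,"claw": 0},
    {"translation": [-10,0,0],"spin": 0,"claw": 0},
    {"translation": [-15,0,0],"spin": 0,"claw": 0},
    {"translation": [-18,0,0],"spin": 0,"claw": 0},
    {"translation": [-20,0,0],"spin": 0,"claw": 0},
  ],
)

```text
clock: 8.97
ee_pos: [0.619, 0.0475, 0.2209]
tool_rot: [[-0.986, 0.164, 0.0], [0.164, 0.986, 0.0], [-0.0, 0.0, -1.0]]
force: [-1.5, -0.1, -1.2]
gripper_width: 0.0004
grasp_force: 0.9
```

Request:
apply_moves(
  commands=[
    {"translation": [-1,0,0],"spin": 0,"claw": 0},
    {"translation": [-2,0,0],"spin": 0,"claw": 0},
    {"translation": [-3,0,0],"spin": 0,"claw": 0},
    {"translation": [-3,0,0],"spin": 0,"claw": 0},
    {"translation": [-3,0,0],"spin": 0,"claw": 0},
  ],
)

```text
clock: 9.38
ee_pos: [0.6212, 0.047, 0.221]
tool_rot: [[-0.986, 0.164, -0.0], [0.164, 0.986, 0.0], [0.0, 0.0, -1.0]]
force: [-1.9, 0.9, -0.7]
gripper_width: 0.0002
grasp_force: 1.1
```

```bash
python3 -c "
from h import *
knob();shift(27,44,.221)"
```

```text
circle 314.5 211.5 9.0 mean 46 [ 57.8  41.9 220.2] [0.327 0.248]
shift [ 0.9  2.9 -0. ] z 0.22097596173126186 gate now [27.92029989 41.09325901] ang 170.56404872372144 F [-3.72874398  0.40504755] 9.4333
```

Request:
apply_moves(
  commands=[
    {"translation": [-1,0,0],"spin": 0,"claw": 0},
    {"translation": [-2,0,0],"spin": 0,"claw": 0},
    {"translation": [-2,0,0],"spin": 0,"claw": 0},
    {"translation": [-2,0,0],"spin": 0,"claw": 0},
    {"translation": [-2,0,0],"spin": 0,"claw": 0},
  ],
)

```text
clock: 9.85
ee_pos: [0.6227, 0.0467, 0.2207]
tool_rot: [[-0.986, 0.164, -0.002], [0.164, 0.986, 0.0], [0.002, -0.0, -1.0]]
force: [-5.8, 0.6, -2.1]
gripper_width: -0.0001
grasp_force: 2.5
```

Request:
apply_moves(
  commands=[
    {"translation": [-1,0,0],"spin": 0,"claw": 0},
    {"translation": [-2,0,0],"spin": 0,"claw": 0},
    {"translation": [-2,0,0],"spin": 0,"claw": 0},
    {"translation": [-2,0,0],"spin": 0,"claw": 0},
    {"translation": [-2,0,0],"spin": 0,"claw": 0},
  ],
)

```text
clock: 10.27
ee_pos: [0.6238, 0.0465, 0.2204]
tool_rot: [[-0.986, 0.164, -0.004], [0.164, 0.986, 0.0], [0.004, -0.0, -1.0]]
force: [-6.8, 1.0, -0.9]
gripper_width: 0.0001
grasp_force: 3.5
```

Request:
apply_moves(
  commands=[
    {"translation": [-1,0,0],"spin": 0,"claw": 0},
    {"translation": [-2,0,0],"spin": 0,"claw": 0},
    {"translation": [-3,0,0],"spin": 0,"claw": 0},
    {"translation": [-3,0,0],"spin": 0,"claw": 0},
    {"translation": [-3,0,0],"spin": 0,"claw": 0},
  ],
)

```text
clock: 10.68
ee_pos: [0.6253, 0.0461, 0.2201]
tool_rot: [[-0.986, 0.164, -0.007], [0.164, 0.986, 0.0], [0.007, -0.001, -1.0]]
force: [-9.4, 0.6, -0.5]
gripper_width: 0.0001
grasp_force: 4.9
```

The force rises as the tool stops short of its target, so the lever is at its stop. I'll back straight off, then rise and check.

Request:
apply_moves(
  commands=[
    {"translation": [10,0,0],"spin": 0,"claw": 0},
    {"translation": [30,0,0],"spin": 0,"claw": 0},
    {"translation": [60,0,0],"spin": 0,"claw": 0},
    {"translation": [90,0,-10],"spin": 0,"claw": 0},
    {"translation": [110,0,-40],"spin": 0,"claw": 0},
  ],
)

```text
clock: 11.1
ee_pos: [0.5169, 0.064, 0.2588]
tool_rot: [[-0.986, 0.164, -0.005], [0.164, 0.986, -0.001], [0.004, -0.002, -1.0]]
force: [0.2, 0.2, 0.2]
gripper_width: -0.0
grasp_force: 0.0
```

Request:
apply_moves(
  commands=[
    {"translation": [25,30,-10],"spin": 0,"claw": 0},
    {"translation": [50,60,-10],"spin": 0,"claw": 0},
    {"translation": [60,100,-10],"spin": 0,"claw": 0},
    {"translation": [60,140,-10],"spin": 0,"claw": 0},
    {"translation": [60,170,-10],"spin": 0,"claw": 0},
  ],
)

```text
clock: 11.52
ee_pos: [0.4903, 0.2462, 0.2729]
tool_rot: [[-0.987, 0.161, 0.007], [0.161, 0.987, 0.005], [-0.006, 0.006, -1.0]]
force: [0.6, -0.4, -0.2]
gripper_width: -0.0001
grasp_force: 0.0
```

Run:
```python
from h import *
g=knob();shift(0,0,.3);f=r.grab_frame("top")
cv2.imwrite("pics/k.png",np.hstack([cv2.resize(x,(400,400),interpolation=cv2.INTER_CUBIC) for x in (g["frame"][160:260,230:330],f["frame"][150:250,220:320])])[:,:,::-1])
```

```text
circle 315.5 213.0 10.4 mean 52 [ 61.7  41.1 219. ] [0.35  0.245]
shift [-132.7 -224.   -29. ] z 0.27262341871942875 gate now [-134.14458582  223.32770158] ang 171.09065833555485 F [0.44178609 6.8578924 ] 11.5667
```

View pics/k.png

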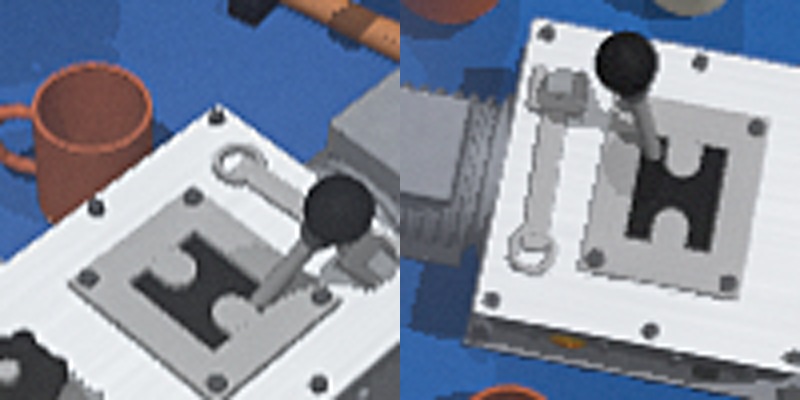

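The lever is at the end of the far left slot, with the ball at about (314.5,212) in the scene view. The spanner and mug are where they were, and the arm is clear. Handing in.

```bash
python3 -c "
from plant import r
print(r.state()['force'],r.close_job())"
```

```text
the job is handed in; nothing more can be done
[-0.58909506 -0.82180343 -0.82704841] None
```

The gear lever is fully home in the far left slot. I pushed it there through neutral with the fingers closed, it entered neither of the other slots, and the job was handed in at about 11.6 s with the arm clear.

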